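# Fit the second guide rod of a tilted lens relay module

## Robot

A 6-joint arm with a two-finger parallel gripper is mounted at the origin on the work surface. World frame = base frame: x ahead of the robot, y to its left, z up, the work surface at z = 0. Lengths are in mm, angles in rad, forces in N, time in s.
With the tool pointing down it reaches from about 275 to 750 mm from the base axis. Payload 10.2 kg.
Tool frame: the origin (TCP) lies midway between the tips of the shut fingers; the grasp point (between the pads) lies 19 mm behind it; z points along the fingers, y is the direction in which the jaws open and shut (so a half turn about z gives the same grasp; the last joint's range is limited). The gripper opens to 85 mm and grips with 20 to 120 N. Pads are 22 mm wide; open, the fingers measure 114 mm over their backs; the gripper's body (76 mm by 85 mm) begins 54 mm behind the grasp point. The pads swing forward as they close: fully open they stand 13 mm farther back than shut.
Start: joints at [-1.365, 0.313, 1.498, -0, 1.331, -0.223], TCP at [218.273, -477.481, 231.294] pointing down, gripper open.
Joint ranges: [-2.94, 2.94], [-0.97, 2.17], [0.19, 2.56], [-1.23, 4.37], [0.02, 3.11], [-2.88, 2.88]. Speed limits (rad/s): [2.39, 2.39, 3.01, 3.14, 3.14, 3.14].

## Interface

Orientations are given as a unit quaternion [w, x, y, z].
In Python, from rig import sense, optics, ctrl gives the robot as it stands.
- The arm moves only by the tool play_rows, never from a script. Its argument "plan" is a list of rows, each a list of 7 numbers: the shift along the world's x, y, z in mm, then the turn, a rotation vector about the world's x, y, z in rad, then the opening, from -1 (shut) to 1 (fully open), so that 0 is half open. A call has 1 to 5 rows; each row shifts and turns the pose as measured when the row begins; what a row does not reach is not made up. A row lasts 1/12 s, in which the tool goes at most 41.7 mm and 7.16 degrees, less where a joint would pass 70% of its speed; a pose out of reach is approached as far as the arm can. A call is refused whole if a number of a shift passes 41.7 or a number of a turn 0.125, either way. A call with a gripper value outside its range is refused whole. The fingers move at their own pace and stop on an object; "grip_force" is the grip in N (left out, the last holds). Time passes only in rows, so rows that do not move let the fingers close. It gives the time, the measured TCP pose, the force and the opening at its end, in the units of the state.
- sense(): the state, without advancing time (a new reading comes with each control period).
- optics.capture(name): name is "scene" or "side" or "wrist"; returns a dict with "img" (384x512x3 uint8, blue, green, red), "fx", "fy", "cx", "cy" (pixels), "dist" ([k1, k2, p1, p2, k3] as OpenCV has them; the pictures are not rectified), "world_to_cam" (4x4, takes a point from world to camera coordinates). Camera axes: x right, y up, looking along -z (the intrinsics and any distortion apply to the point x, -y, -z); pixel columns grow to the right and rows downward; lengths in mm; the calibration is good to about 2 mm. A picture is of the moment at which its call begins. There is no depth.
- ctrl.finish_job(): hands the job in, once; it reports no verdict.
The state is a dict: "time_s": time; "joints": joint angles; "dq": joint speeds; "tau": joint torques, N m; "eef_pos": TCP position; "ee_rot": TCP orientation; "force": force on the tool from outside, world axes, zero at the start; "wrist_torque": the same for the moment, N m; "grip_width": opening from 0.0 (shut) to 1.0 (fully open).
Only numpy, scipy, OpenCV 4.12 (cv2) and the standard library are available. Lean on these libraries where they do the work, as an engineer would, in place of code of your own. Each camera call takes 0.05 s, during which the arm holds its last target. There are 200 camera calls.

## Task

The lens module on the tilted stand still lacks one of its two guide rods: take the collared rod from the white rack and guide it nose first through the empty hole of the top bracket, the sliding carriage and the lower bracket until its collar rests on the top bracket, keeping hold of it all the way rather than letting it drop. Then swing the brass keeper over the collar up to its stop, as on the other rod, and let go of everything; leave the spacer pillars and the lens barrels as they stand.

Things in the scene. Friction and masses are not known exactly. Their poses are not given: they have to be found in the camera images.
- stand: Grey base plate 220 x 180 x 14 mm fixed on the bench, origin under its centre, front edge at -x. It carries the lens module on a steel rail: three aluminium plates 80 x 164 x 12 mm (top bracket, sliding carriage, lower bracket) across an axis that leans 25 degrees from vertical to the front. Lenses in the middle, in rings 52 mm wide, 8 mm high; fitted rod at the right, empty holes at the left (+y) of it.
- top_hole (a point): Centre of the mouth (upper face) of the empty 14 mm hole in the top bracket, about 0.185 m above the bench. z: the hole axis, up and out, leaning 25 degrees to the stand's front. y: level, from the lens (52 mm away at -y) to this hole; x: away from the front and up. The fitted rod stands at y = -104 mm and rises 54 mm; the rail lies at x = -43 to -61 mm. Fixed.
- carriage_hole (a point): Centre of the mouth of the 14 mm hole in the lens carriage, a grey 12 mm plate that slides along the axis between the brackets; on the same axis line as the other holes, 28 to 72 mm below the top mouth. Axes as top_hole. It stays where it is left; pushed along the axis it yields at 3 to 10 N.
- lower_hole (a point): Centre of the mouth of the 14 mm through hole in the 12 mm thick lower bracket, on the same axis line, 100 mm below the top mouth. Axes as top_hole.
- rod: Guide rod of steel, 12 mm thick, 182 mm long, 0.16 to 0.25 kg, nose tapered to 6 mm over the last 9 mm. Origin at the nose tip, z towards the plain end. A dark collar 34 mm wide, 8 mm high is clamped on it, underside 120 mm from the nose; above it 54 mm of plain rod to hold it by. It starts upright, nose down, loose in one of the rack's sockets (may lean 2 degrees).
- rod_mid (a point): Middle of the guide rod, 91 mm from the nose; z along the rod from nose to plain end. The middle of the plain end to hold is 64 mm above this point.
- rod_tip (a point): Tip of the rod's nose (same point and axes as rod).
- rod_collar (a point): On the rod's axis at the underside of the collar, 120 mm from the nose; z along the rod to its plain end. When the rod is home this point lies at top_hole and the nose stands 8 mm out below the lower bracket.
- keeper (a joint): Brass strap 10 mm wide, 5 mm thick, swinging just above the top bracket. 0 = at its stop, over the collar, passing 3 mm beside the rod; grows to 2.0 rad as it swings outwards to the module's left, clockwise from above. Starts at 1.0 to 1.7. Stays where it is left; 1 N at the pin moves it. Its underside is 10 mm above the plate, 2 mm above a seated collar: it closes only when the rod is home.
- keeper_pin (a point): Middle of the keeper's upright brass finger pin, 10 mm thick, 30 mm tall, parallel to the hole axis, 54 mm from the pivot; this point is 30 mm above the plate, the strap's top 15 mm above it. With the keeper closed the pin stands 33 mm from the rod's axis, at x = -19, y = +27 mm in the axes of top_hole.
- keeper_pivot (a point): Centre of the keeper's pivot (14 mm thick, 18 mm high), 28 mm from the empty hole towards the x of top_hole; this point is 12.5 mm above the plate. x axis along the strap to the pin, z as the hole axis.
- rack: White plastic rod rack, a block 190 x 60 x 58 mm fixed on the bench, origin under its centre, x along its length. Three sockets 13.6 mm wide and 48 mm deep, 62 mm apart in its middle line; they hold the rod and two spacer pillars, in any order.
- pillar_a_mid (a point): Middle of a plain aluminium spacer pillar, 12 mm thick, 100 mm long, no collar, upright in the rack: its top is 110 mm above the bench. Leave it.
- pillar_b_mid (a point): Middle of a plain aluminium spacer pillar, 12 mm thick, 100 mm long, no collar, upright in the rack: its top is 110 mm above the bench. Leave it.
- barrel_a_mid (a point): Middle of a finished black lens barrel, 50 mm wide, 80 mm high, standing on the bench in front of the work. Leave it.
- barrel_b_mid (a point): Middle of a finished black lens barrel, 58 mm wide, 66 mm high, standing on the bench to the right of the stand. Leave it.
Not all that is in view belongs to the job. What is meant by the rod is not brown or turquoise, and is the larger of those in its own colour.

How it is judged:
By the outcome, as a careful person would: the job done as asked, in the order asked, and still so for the second after the job is handed in, with the robot touching nothing.
It also fails if it takes over 61 s, if anything falls off the work surface, if the arm or the gripper's body presses on something with over 40 N, if the wrist force passes 120 N, or if a joint passes its speed limit or range.

## Working session

There is one attempt and no reset: what is moved stays moved. The work goes in short steps, Python scripts to look and compute and a tool call to move; the robot and the scene stay as the last step left them, time stands still between calls to the robot, and variables do not carry over. Pictures are saved under pics/ and viewed, about 8 in all and at most 12, crops included, and the job is handed in when it is done.

Besides the shell and the picture viewer there is one more tool, called after "Call:" by a JSON object that holds its "api" and its "payload", one argument or row to a line. play_rows: Moves the arm, as the interface text tells. Its arguments: {"type":"object","properties":{"plan":{"type":"array"},"grip_force":{"type":"number"}},"required":["plan"]}

```bash
mkdir -p pics; ls
python3 - <<'E'
from rig import sense, optics, ctrl
import cv2,numpy as np,pickle
print(sense())
d={}
for n in ("scene","side","wrist"):
    c=optics.capture(n); d[n]=c
    print(n,c["fx"],c["fy"],c["cx"],c["cy"],c["dist"]); print(np.round(c["world_to_cam"],3).tolist())
pickle.dump(d,open("cap0.pkl","wb"))
cv2.imwrite("pics/a.png",np.vstack([cv2.resize(d["scene"]["img"],(800,600))]))
cv2.imwrite("pics/b.png",cv2.resize(d["side"]["img"],(800,600)))
E
```

```text
pics
{'time_s': 0.0, 'joints': array([-1.36536976e+00,  3.13469531e-01,  1.49846610e+00,  2.73433740e-06,
        1.33096254e+00, -2.23435361e-01]), 'dq': array([-9.59546130e-05,  1.25637613e-03, -2.05640076e-04, -8.36008566e-04,
       -1.00116729e-03, -1.74128833e-04]), 'tau': array([ 1.90163206e-03, -4.12262714e+01, -2.59743744e+01, -3.29406510e-05,
        4.12361172e-03, -1.29718777e-05]), 'eef_pos': array([ 218.23266504, -477.20934253,  230.71414963]), 'ee_rot': array([-6.52721508e-04,  9.77097500e-01,  2.12791095e-01,  7.20540157e-06]), 'force': array([-0.3969707 , -0.12212873, -0.1271511 ]), 'wrist_torque': array([-0.00564409, -0.02106883, -0.00630666]), 'grip_width': 1.0014151073934436}
scene 369.0102109285949 369.0102109285949 257.0405178093625 192.16903178399528 [-0.07232148  0.          0.          0.          0.        ]
[[-0.459, 0.889, -0.0, 289.115], [-0.691, -0.356, 0.629, 289.486], [0.559, 0.289, 0.778, -1311.872], [0.0, 0.0, 0.0, 1.0]]
side 365.25106193458174 365.25106193458174 260.4737940833356 188.85780084492734 [-0.01029356  0.          0.          0.          0.        ]
[[-0.999, -0.027, -0.02, 548.066], [-0.005, -0.486, 0.874, -128.953], [-0.033, 0.873, 0.486, -973.334], [0.0, 0.0, 0.0, 1.0]]
wrist 344.1707419735228 344.1707419735228 255.29836336576992 191.94994898538982 [0.03202151 0.         0.         0.         0.        ]
[[0.415, -0.91, -0.0, -525.017], [0.864, 0.395, -0.313, 40.416], [0.285, 0.13, 0.95, -379.125], [0.0, 0.0, 0.0, 1.0]]
```

View pics/a.png

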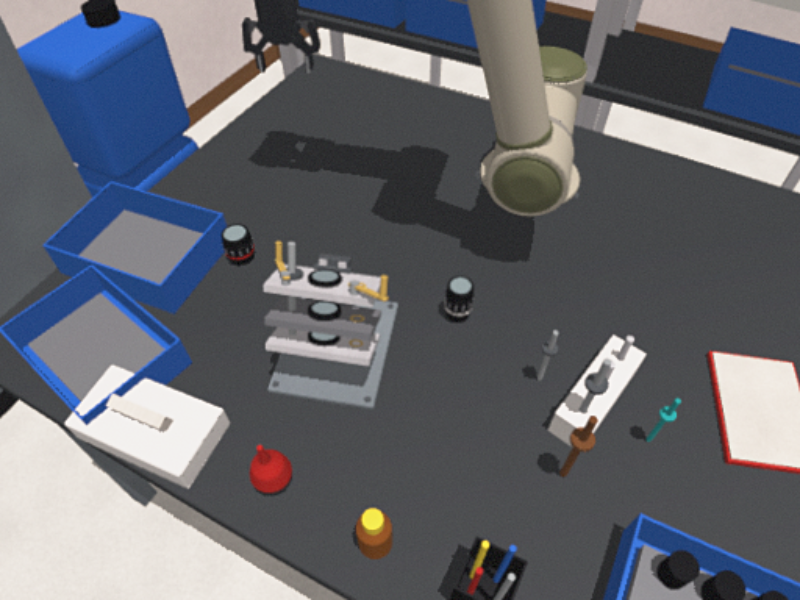

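View pics/b.png

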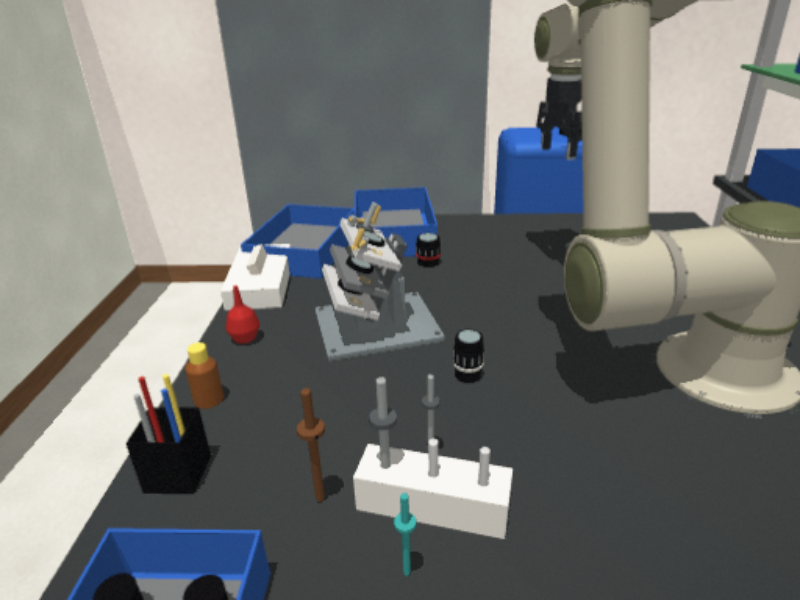

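Candidates (800x600 scene pixels): large grey collared rod in the rack (598,378), small grey rod on the bench (548,352), brown (583,435), turquoise (668,412), and the plain pillars in the rack. I choose the large grey one in the rack and check it in a close crop.

```bash
cat > h.py <<'E'
import cv2,numpy as np,pickle
from scipy.spatial.transform import Rotation as R
def K(c): return np.array([[c["fx"],0,c["cx"]],[0,c["fy"],c["cy"]],[0,0,1.]])
F=np.diag([1.,-1,-1])
def ray(c,px):
    u=cv2.undistortPoints(np.array([[px]],float),K(c),np.array(c["dist"]))[0,0]
    W=np.array(c["world_to_cam"]);Rm=W[:3,:3];o=-Rm.T@W[:3,3]
    d=Rm.T@(F@np.array([u[0],u[1],1])); return o,d/np.linalg.norm(d)
def proj(c,P):
    W=np.array(c["world_to_cam"]);P=np.atleast_2d(P)
    q=(F@(W[:3,:3]@P.T+W[:3,3:])).T
    return cv2.projectPoints(q,np.zeros(3),np.zeros(3),K(c),np.array(c["dist"]))[0][:,0]
def plane(c,px,p0,n=(0,0,1)):
    o,d=ray(c,px);n=np.array(n,float);return o+d*(n@(np.array(p0)-o))/(n@d)
def tri(obs):
    A=np.zeros((3,3));b=np.zeros(3)
    for c,px in obs:
        o,d=ray(c,px);M=np.eye(3)-np.outer(d,d);A+=M;b+=M@o
    P=np.linalg.solve(A,b);return P,[np.round(proj(c,P)[0]-px,1).tolist() for c,px in obs]
def rot(s):
    q=s["ee_rot"];return R.from_quat([q[1],q[2],q[3],q[0]])
E
python3 - <<'E'
from h import *
d=pickle.load(open("cap0.pkl","rb"))
t=[]
for n,x,y in (("scene",165,150),("scene",335,200),("side",195,125),("side",215,230)):
    im=d[n]["img"][y:y+75,x:x+100]; im=cv2.resize(im,(400,300),interpolation=cv2.INTER_CUBIC)
    for i in range(0,100,10):
        cv2.line(im,(i*4,0),(i*4,6),(0,255,255),1)
        if i<75: cv2.line(im,(0,i*4),(6,i*4),(0,255,255),1)
    t.append(im)
cv2.imwrite("pics/c.png",np.vstack([np.hstack(t[:2]),np.hstack(t[2:])]))
E
```

```text
(no output)
```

View pics/c.png

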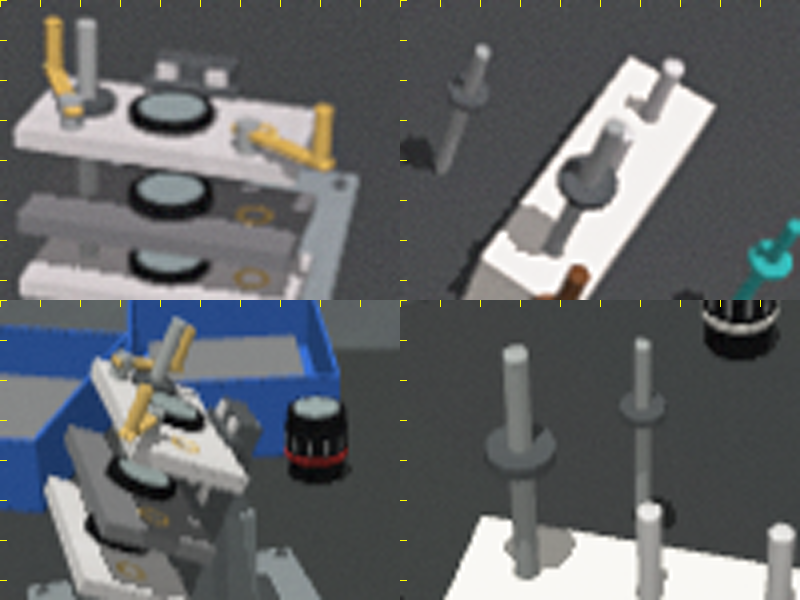

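Crop (picture 3): the large grey collared rod stands in the rack's far socket (scene px ~(382,245), with the top at (389,232)). The smaller grey one stands on the bench behind it. Gold rings mark the empty holes: side (241,161), (233,179) and (227,193).

Run:
```python
from h import *
d=pickle.load(open("cap0.pkl","rb"));s,w=d["scene"],d["side"]
f=lambda a,b:tri([(s,a),(w,b)])
for n,a,b in (("rodtop",(389.2,232),(243.7,243)),("collar",(382,245),(245,267.5)),("rodbase",(373.2,262),(246.2,298)),
 ("car",(228.7,203.7),(233.2,179)),("low",(228.2,219.5),(227,192.8)),("lens",(165+172/4,150+110/4),(195+180/4,125+108/4)),
 ("keeppintop",(165+323/4,150+27),(195+143/4,125+89/4)),("fitrodtop",(165+87/4,150+22/4),(195+178/4,125+22/4))):
    P,e=f(a,b);print(n,np.round(P,1),e)
W=np.array(d["wrist"]["world_to_cam"])
from rig import sense
S=sense();T=np.eye(4);T[:3,:3]=rot(S).as_matrix();T[:3,3]=S["eef_pos"]
print("cam in tool",np.round(np.linalg.inv(W@T),3))
for n,c,px in (("scene",s,None),):
    # base plate corners top z=14
    for p in ((165+355/4,150+178/4),):print(plane(c,p,(0,0,14)))
for p in ((173,249),(237,258),(253,195)): print(np.round(plane(s,p,(0,0,14)),1))
for p in ((335+632/4-100,200+57/4),(335+713/4-100,200+105/4),(335+485/4-100,200+255/4)): print("rack",np.round(plane(s,p,(0,0,58)),1))
```

```text
rodtop [568.5 278.8 193.1] [[-0.1, -0.9], [-0.8, 0.7]]
collar [567.6 278.5 136.8] [[-0.1, -0.3], [-0.3, 0.3]]
rodbase [568.2 278.5  58.7] [[-0.0, -0.2], [-0.2, 0.1]]
car [622.9 -80.1 136.5] [[-0.0, -0.4], [-0.2, 0.2]]
low [641.4 -73.5  97.4] [[-0.0, -0.1], [-0.1, 0.1]]
lens [ 608.  -141.4  187.9] [[-0.0, -1.4], [-0.8, 0.9]]
keeppintop [617.5 -33.5 250.1] [[0.0, 0.1], [0.1, -0.1]]
fitrodtop [ 609.3 -192.4  235. ] [[-0.0, -0.2], [-0.1, 0.1]]
cam in tool [[-0.00000e+00  9.50000e-01  3.13000e-01  8.00900e+01]
 [ 1.00000e+00  1.00000e-03 -0.00000e+00  2.69000e-01]
 [-0.00000e+00  3.13000e-01 -9.50000e-01 -1.41591e+02]
 [ 0.00000e+00  0.00000e+00  0.00000e+00  1.00000e+00]]
[485.30534579 -85.47721167  14.        ]
[ 739.  -186.8   14. ]
[685.8 -28.2  14. ]
[487.9 -86.5  14. ]
rack [407.9 285.8  58. ]
rack [421.3 342.6  58. ]
rack [591.  243.9  58. ]
```

Call:
{"api": "play_rows", "payload": {
  "plan": [
    [17.5,37.8,0,0,0,0,1],
    [17.5,37.8,0,0,0,0,1],
    [17.5,37.8,0,0,0,0,1],
    [17.5,37.8,0,0,0,0,1],
    [17.5,37.8,0,0,0,0,1]
  ],
  "grip_force": 60
}}

```text
time_s: 0.57
eef_pos: [302.7, -289.0, 228.0]
ee_rot: [-0.002, 0.978, 0.208, -0.001]
force: [0.9, -1.5, 0.4]
grip_width: 0.999
```

Call:
{"api": "play_rows", "payload": {
  "plan": [
    [17.5,37.8,0,0,0,0,1],
    [17.5,37.8,0,0,0,0,1],
    [17.5,37.8,0,0,0,0,1],
    [17.5,37.8,0,0,0,0,1],
    [17.5,37.8,0,0,0,0,1]
  ]
}}

```text
time_s: 0.98
eef_pos: [387.5, -98.5, 228.0]
ee_rot: [-0.002, 0.978, 0.206, -0.0]
force: [0.3, -1.4, -0.1]
grip_width: 1.001
```

Call:
{"api": "play_rows", "payload": {
  "plan": [
    [17.5,37.8,0,0,0,0,1],
    [17.5,37.8,0,0,0,0,1],
    [17.5,37.8,0,0,0,0,1],
    [17.5,37.8,0,0,0,0,1],
    [17.5,37.8,0,0,0,0,1]
  ]
}}

```text
time_s: 1.4
eef_pos: [472.2, 92.1, 228.2]
ee_rot: [-0.001, 0.978, 0.207, 0.0]
force: [1.2, 0.4, 0.7]
grip_width: 1.003
```

Call:
{"api": "play_rows", "payload": {
  "plan": [
    [19.3,37,0,0,0,0,1],
    [19.3,37,0,0,0,0,1],
    [19.3,37,0,0,0,0,1],
    [19,37,0,0,0,0,1],
    [19,37,0,0,0,0,1]
  ]
}}

```text
time_s: 1.82
eef_pos: [564.6, 278.6, 227.1]
ee_rot: [-0.001, 0.978, 0.208, -0.001]
force: [-0.0, -1.8, 1.1]
grip_width: 1.002
```

Run:
```python
from h import *
from rig import sense,optics
c=optics.capture("wrist");S=sense();print(S["eef_pos"],S["joints"],S["dq"].round(3),S["force"])
cv2.imwrite("pics/d.png",c["img"]);pickle.dump(c,open("w1.pkl","wb"))
print("rod top/collar predicted",proj(c,[[568.4,278.7,192],[568.4,278.7,134],[568.4,278.7,58]]))
d=pickle.load(open("cap0.pkl","rb"));s,w=d["scene"],d["side"]
print("brown top",tri([(s,(590*.64,422*.64)),(w,(307*.64,393*.64))]))
print("small top",tri([(s,(335+83/4,200+50/4)),(w,(215+242/4,230+43/4))]))
```

```text
[566.10146047 284.02051838 225.20946831] [0.27841853 0.56227374 1.1434657  0.00473698 1.43687904 1.42674432] [-0.067 -0.084  0.179 -0.008 -0.077 -0.116] [-0.1883691   4.68706867 -0.53037094]
rod top/collar predicted [[257.47171744 222.98194976]
 [257.133838   190.66737699]
 [256.86838242 165.20909496]]
brown top (array([655.13396101, 282.618739  , 176.56305681]), [[-0.2, -1.1], [-0.9, 0.8]])
small top (array([509.97500457, 198.74015956, 138.29167303]), [[-0.0, -0.4], [-0.3, 0.3]])
```

View pics/d.png

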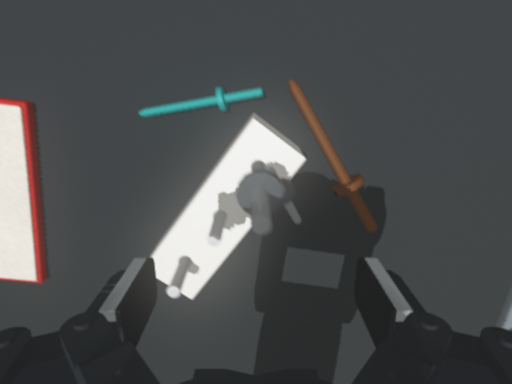

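Run:
```python
from h import *
c=pickle.load(open("w1.pkl","rb"))
for p in ((262,225),(261,223)): print(plane(c,p,(0,0,192)))
im=c["img"][150:250,220:310].astype(int)
for r in (205,212,220,225,228,232): print(r,c["img"][r,240:290].mean(axis=1).astype(int).tolist())
from rig import sense
print(sense()["eef_pos"])
```

```text
[568.31212965 275.89186015 192.        ]
[569.18980198 276.89945671 192.        ]
205 [123, 115, 114, 113, 113, 112, 112, 111, 112, 111, 106, 103, 102, 107, 107, 107, 108, 110, 113, 114, 113, 108, 106, 105, 103, 101, 101, 98, 93, 87, 81, 77, 75, 75, 74, 73, 73, 71, 69, 69, 67, 66, 66, 70, 80, 88, 91, 94, 96, 97]
212 [153, 153, 153, 152, 147, 136, 121, 108, 97, 91, 92, 95, 99, 103, 104, 104, 104, 104, 104, 106, 106, 104, 102, 101, 101, 100, 99, 98, 95, 89, 82, 74, 70, 68, 66, 65, 64, 63, 61, 61, 61, 60, 60, 59, 59, 59, 59, 66, 80, 91]
220 [153, 152, 152, 151, 156, 185, 225, 238, 237, 225, 199, 157, 120, 108, 109, 108, 108, 109, 109, 108, 108, 108, 107, 107, 107, 106, 106, 105, 102, 97, 88, 78, 69, 61, 61, 60, 59, 59, 58, 58, 58, 58, 57, 57, 56, 56, 56, 55, 55, 54]
225 [229, 232, 234, 235, 236, 239, 239, 239, 237, 228, 209, 169, 132, 111, 107, 108, 108, 107, 108, 108, 107, 106, 106, 106, 106, 105, 106, 104, 102, 98, 92, 84, 74, 65, 60, 59, 58, 58, 57, 57, 56, 56, 56, 56, 55, 55, 54, 53, 53, 52]
228 [239, 239, 239, 239, 239, 238, 237, 229, 217, 187, 150, 115, 103, 106, 108, 108, 108, 107, 108, 107, 107, 107, 106, 106, 106, 106, 104, 101, 97, 92, 87, 80, 72, 64, 60, 57, 57, 57, 57, 56, 56, 54, 54, 55, 54, 53, 53, 54, 53, 52]
232 [238, 238, 238, 235, 226, 210, 181, 147, 112, 92, 87, 86, 87, 88, 92, 96, 101, 103, 105, 104, 103, 103, 101, 99, 97, 93, 90, 86, 82, 77, 72, 67, 60, 58, 58, 58, 58, 56, 56, 56, 56, 55, 54, 53, 53, 53, 53, 53, 52, 51]
[566.10146047 284.02051838 225.20946831]
```

Call:
{"api": "play_rows", "payload": {
  "plan": [
    [2.4,-7.2,-5,0,0,0,1],
    [0,0,-10,0,0,0,1],
    [0,0,0,0,0,0,1]
  ]
}}

```text
time_s: 2.12
eef_pos: [568.5, 278.8, 206.0]
ee_rot: [-0.002, 0.977, 0.211, -0.003]
force: [0.5, -0.4, -0.7]
grip_width: 1.0
```

Call:
{"api": "play_rows", "payload": {
  "plan": [
    [0,-1.7,-20,0,0,0,1],
    [0,0,-20,0,0,0,1],
    [0,0,-13,0,0,0,1],
    [0,0,0,0,0,0,1],
    [0,0,0,0,0,0,1]
  ]
}}

```text
time_s: 2.53
eef_pos: [567.0, 271.1, 152.1]
ee_rot: [-0.002, 0.978, 0.208, -0.003]
force: [-0.0, 0.2, 0.4]
grip_width: 1.001
```

Run:
```python
from h import *
from rig import sense,optics
c=optics.capture("wrist");S=sense();print(S["eef_pos"],S["dq"].round(3),S["force"])
cv2.imwrite("pics/e.png",c["img"])
```

```text
[567.04914832 271.10562946 152.24210085] [ 0.008 -0.003 -0.021  0.001  0.004  0.002] [-0.4348039  -0.44253012 -0.19283844]
```

View pics/e.png

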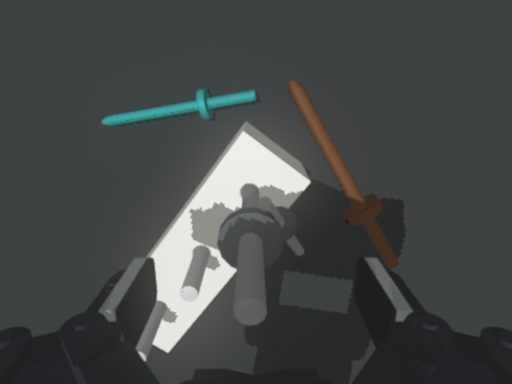

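Run:
```python
from h import *
from rig import sense,optics
c=optics.capture("wrist");S=sense()
P=plane(c,(251,310),(0,0,192));print(P,"tool",rot(S).inv().apply(P-S["eef_pos"]))
P=plane(c,(250,237),(0,0,134));print(P,"tool",rot(S).inv().apply(P-S["eef_pos"]))
```

```text
[569.52641915 273.30283354 192.        ] tool [  2.58185233  -0.93446772 -39.30521259]
[568.81810943 274.56558771 134.        ] tool [ 2.65295961 -2.10314771 18.70104036]
```

Call:
{"api": "play_rows", "payload": {
  "plan": [
    [2.2,2.8,-5,0,0,0,1],
    [0,0,0,0,0,0,1],
    [0,0,0,0,0,0,-1],
    [0,0,0,0,0,0,-1],
    [0,0,0,0,0,0,-1]
  ]
}}

```text
time_s: 3.05
eef_pos: [570.9, 274.5, 150.7]
ee_rot: [-0.002, 0.978, 0.208, 0.0]
force: [-0.5, 0.1, 0.2]
grip_width: 0.6
```

Call:
{"api": "play_rows", "payload": {
  "plan": [
    [0,0,0,0,0,0,-1],
    [0,0,0,0,0,0,-1],
    [0,0,0,0,0,0,-1]
  ]
}}

```text
time_s: 3.3
eef_pos: [571.0, 274.7, 151.1]
ee_rot: [-0.002, 0.978, 0.208, 0.001]
force: [-2.3, 2.3, 0.2]
grip_width: 0.142
```

Call:
{"api": "play_rows", "payload": {
  "plan": [
    [0,0,15,0,0,0,-1],
    [0,0,25,0,0,0,-1],
    [0,0,35,0,0,0,-1],
    [0,0,35,0,0,0,-1],
    [0,0,35,0,0,0,-1]
  ]
}}

```text
time_s: 3.72
eef_pos: [566.5, 274.6, 290.0]
ee_rot: [-0.003, 0.978, 0.208, -0.009]
force: [1.6, 0.6, -2.4]
grip_width: 0.119
```

Call:
{"api": "play_rows", "payload": {
  "plan": [
    [0,0,35,0,0,0,-1],
    [0,-20,30,0,0,0,-1],
    [0,-35,10,0,0,0,-1],
    [0,-35,0,0,0,0,-1],
    [0,-35,0,0,0,0,-1]
  ]
}}

```text
time_s: 4.13
eef_pos: [565.0, 151.9, 375.1]
ee_rot: [-0.003, 0.977, 0.213, -0.004]
force: [-0.4, 0.6, -2.1]
grip_width: 0.122
```

```bash
cat > goal.py <<'E'
from h import *
# hole frame (estimate): rotation columns x,y,z ; yaw17
def frame(yaw,lean=25):
    a,b=np.radians(yaw),np.radians(lean)
    z=np.array([-np.sin(b)*np.cos(a),-np.sin(b)*np.sin(a),np.cos(b)])
    y=np.array([-np.sin(a),np.cos(a),0]);return np.c_[np.cross(y,z),y,z]
def need(S,H,hole,local):
    # tool: x=Hx,y=-Hy,z=-Hz
    T=H@np.diag([1,-1,-1]);g=hole+H@np.array(local)
    rv=(R.from_matrix(T)*rot(S).inv()).as_rotvec()
    return g-S["eef_pos"],rv
E
python3 - <<'E'
from goal import *
from rig import sense
S=sense();print(S["eef_pos"],S["joints"],S["grip_width"],S["force"])
print(need(S,frame(17),np.array([601,-86,187.]),[0,0,160]))
E
```

```text
[565.03007041 151.87569815 375.0845706 ] [0.06010175 0.41522996 0.98894528 0.00542107 1.74674998 1.20197562] 0.12228806723440426 [-0.40055118  0.55625692 -2.08183852]
(array([ -28.69436699, -257.64555761,  -43.07532467]), array([ 0.14988166, -0.41742029, -0.13277503]))
```

Call:
{"api": "play_rows", "payload": {
  "plan": [
    [-4,-35,-2,0.03,-0.083,-0.026,-1],
    [-4,-35,-4,0.03,-0.083,-0.026,-1],
    [-4,-35,-4,0.03,-0.083,-0.026,-1],
    [-4,-35,-4,0.03,-0.083,-0.026,-1],
    [-4,-35,-4,0.03,-0.083,-0.026,-1]
  ]
}}

```text
time_s: 4.55
eef_pos: [544.4, -30.4, 354.6]
ee_rot: [-0.031, 0.964, 0.143, 0.22]
force: [1.8, -0.9, -2.0]
grip_width: 0.121
```

Call:
{"api": "play_rows", "payload": {
  "plan": [
    [-4,-35,-4,0,0,0,-1],
    [0,-15,0,0,0,0,-1],
    [0,0,0,0,0,0,-1],
    [0,0,0,0,0,0,-1],
    [0,0,0,0,0,0,-1]
  ]
}}

```text
time_s: 4.97
eef_pos: [535.0, -88.1, 346.7]
ee_rot: [-0.031, 0.966, 0.137, 0.219]
force: [0.3, 0.3, -1.6]
grip_width: 0.123
```

Run:
```python
from goal import *
from rig import sense,optics
c=optics.capture("wrist")
S=sense();print(S["eef_pos"],S["joints"],S["grip_width"],S["force"],S["time_s"])
print(need(S,frame(17),np.array([601,-86,187.]),[0,0,160]))
im=cv2.resize(c["img"],(800,600));cv2.imwrite("pics/f.png",im)
```

```text
[535.05926428 -87.71978016 346.77602778] [-0.53321322  0.07998932  1.54821419  0.34134903  1.21562901  0.68350868] 0.12258006934177565 [-0.56868766  0.22807499 -1.81730765] 5.0167
(array([  1.27643913, -18.0500793 , -14.76678186]), array([-0.00203642,  0.00993908,  0.01419221]))
```

View pics/f.png

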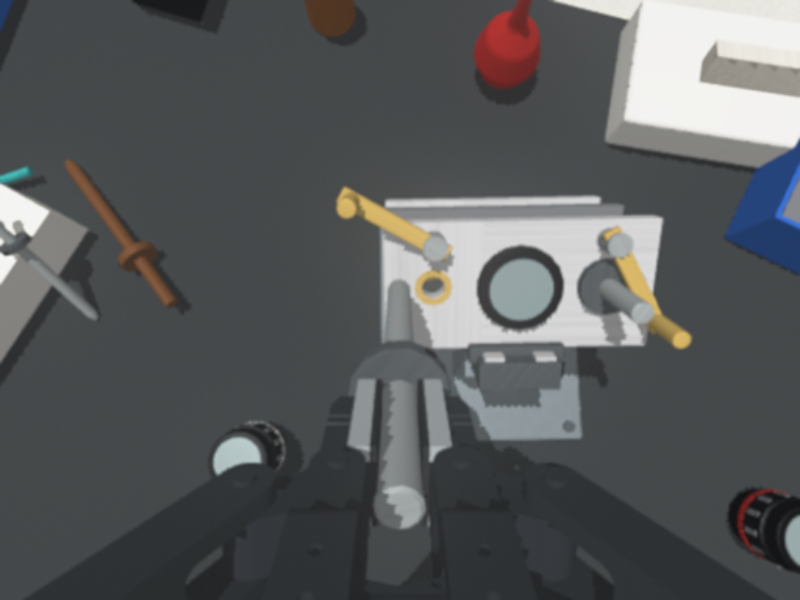

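```bash
cat > meas.py <<'E'
from goal import *
from rig import sense,optics
def blobs(m,amin=20):
    n,l,st,ce=cv2.connectedComponentsWithStats(m.astype(np.uint8));return [(i,st[i],ce[i]) for i in range(1,n) if st[i][4]>amin],l
def look(name=None):
    c=optics.capture("wrist");S=sense()
    if name: cv2.imwrite("pics/"+name,c["img"])
    return c,S
def tp(S,p): return S["eef_pos"]+rot(S).apply(p)
E
python3 - <<'E'
from meas import *
c,S=look("g.png");pickle.dump((c,S),open("w2.pkl","wb"))
hsv=cv2.cvtColor(c["img"],cv2.COLOR_BGR2HSV)
g=(hsv[...,0]>12)&(hsv[...,0]<28)&(hsv[...,1]>90)&(hsv[...,2]>90)
for i,st,ce in blobs(g)[0]: print("gold",st,ce.round(1))
roi=np.zeros(g.shape,bool);roi[140:230,290:375]=1
k=(hsv[...,2]<75)&roi
for i,st,ce in blobs(k)[0]: print("dark",st,ce.round(1))
print("tool axis pts",proj(c,[tp(S,(0,0,z)) for z in (-41,0,21,60,100,132,141)]).round(1).tolist())
for r in range(172,226,4):
    print(r,c["img"][r,240:275].mean(axis=1).astype(int).tolist())
E
```

```text
gold [216 120  60  39 790] [242.1 138.5]
gold [387 146  11   8  42] [391.3 149.1]
gold [394 162  49  62 717] [417.3 194.7]
gold [267 173  22  22 199] [277.4 183.4]
dark [307 159  53  52 788] [331.9 182.2]
dark [369 223   6   7  40] [371.6 226. ]
tool axis pts [[253.6, 317.9], [254.0, 259.2], [254.1, 239.0], [254.2, 211.5], [254.3, 191.6], [254.4, 179.6], [254.4, 176.6]]
172 [80, 80, 83, 104, 140, 170, 197, 210, 214, 213, 212, 210, 210, 209, 208, 206, 204, 205, 208, 208, 206, 208, 209, 210, 211, 210, 209, 210, 211, 212, 213, 214, 215, 214, 212]
176 [80, 80, 82, 104, 138, 164, 190, 209, 214, 214, 213, 210, 209, 210, 209, 205, 204, 205, 208, 208, 207, 208, 209, 210, 211, 210, 210, 209, 206, 197, 183, 168, 163, 162, 158]
180 [80, 80, 83, 102, 134, 162, 190, 208, 214, 207, 184, 159, 146, 142, 141, 139, 139, 139, 142, 158, 186, 204, 209, 210, 211, 210, 200, 176, 164, 163, 157, 139, 116, 104, 100]
184 [80, 79, 82, 101, 134, 162, 188, 196, 169, 137, 131, 136, 139, 139, 140, 139, 138, 134, 131, 127, 121, 132, 170, 204, 211, 202, 179, 166, 165, 161, 142, 110, 95, 93, 93]
188 [79, 79, 82, 98, 1
[... 986 characters left out ...]
0, 130, 131, 130, 131, 132, 132, 136, 164, 205]
212 [77, 77, 79, 88, 115, 142, 142, 129, 131, 136, 139, 141, 140, 141, 141, 140, 139, 136, 132, 128, 125, 120, 113, 109, 117, 128, 131, 130, 130, 131, 131, 132, 131, 136, 163]
216 [78, 77, 77, 84, 110, 134, 131, 128, 132, 135, 138, 140, 140, 139, 139, 137, 136, 133, 131, 126, 123, 119, 113, 108, 112, 127, 130, 129, 130, 130, 131, 131, 131, 132, 138]
220 [76, 75, 77, 80, 83, 86, 84, 81, 81, 81, 81, 82, 82, 82, 83, 83, 83, 83, 84, 83, 84, 83, 82, 82, 82, 86, 94, 102, 110, 114, 122, 128, 130, 131, 132]
224 [80, 81, 83, 84, 88, 93, 95, 96, 96, 96, 95, 95, 97, 97, 97, 98, 98, 99, 99, 99, 100, 100, 100, 98, 94, 91, 88, 83, 80, 80, 79, 74, 62, 55, 56]
```

Run:
```python
from meas import *
c,S=pickle.load(open("w2.pkl","rb"))
im=c["img"].mean(axis=2)
print("col255 170-225",im[170:226,254:257].mean(axis=1).astype(int).tolist())
print("col 256 300-345",im[300:350,255:258].mean(axis=1).astype(int).tolist())
for r in (270,290,305,320): print(r,im[r,235:280].astype(int).tolist())
for x in (0,-2,-4,-6):
    print(x,proj(c,[tp(S,p) for p in ((6+x,0,132),(3+x,0,141),(17+x,0,13),(17+x,0,21),(6+x,0,-41),(-6+x,0,-41))])[:,1].round(1))
```

```text
col255 170-225 [206, 206, 206, 206, 206, 206, 206, 202, 183, 155, 140, 138, 138, 138, 139, 138, 139, 139, 139, 139, 139, 139, 139, 139, 139, 140, 140, 140, 140, 140, 140, 140, 140, 140, 140, 140, 140, 140, 140, 139, 140, 139, 140, 140, 140, 140, 137, 123, 99, 85, 83, 83, 85, 92, 98, 98]
col 256 300-345 [132, 133, 132, 133, 133, 132, 133, 132, 132, 133, 146, 175, 186, 184, 180, 173, 168, 164, 159, 162, 164, 163, 163, 163, 164, 165, 164, 163, 162, 154, 126, 107, 104, 109, 112, 113, 112, 108, 92, 77, 73, 72, 73, 73, 73, 72, 73, 72, 73, 72]
270 [147, 146, 129, 82, 53, 51, 50, 48, 60, 82, 92, 95, 98, 112, 132, 139, 139, 138, 137, 136, 135, 134, 133, 130, 128, 125, 123, 120, 117, 112, 106, 94, 74, 55, 51, 54, 54, 63, 101, 141, 149, 148, 148, 147, 148]
290 [107, 86, 57, 49, 54, 57, 52, 62, 85, 93, 94, 102, 119, 134, 139, 138, 139, 137, 136, 135, 134, 133, 131, 130, 128, 125, 124, 122, 118, 116, 111, 106, 98, 82, 57, 56, 63, 65, 68, 103, 155, 180, 180, 160, 119]
305 [44, 45, 46, 47, 46, 48, 61, 81, 97, 115, 130, 135, 136, 138, 138, 137, 137, 136, 135, 135, 134, 133, 131, 130, 128, 126, 123, 122, 120, 117, 113, 109, 104, 96, 79, 63, 62, 64, 63, 59, 52, 52, 51, 53, 55]
320 [44, 43, 45, 52, 73, 93, 100, 101, 102, 103, 103, 103, 106, 125, 154, 165, 165, 165, 165, 165, 164, 164, 163, 164, 163, 163, 163, 163, 163, 163, 163, 160, 155, 150, 147, 140, 113, 67, 47, 51, 49, 50, 53, 50, 49]
0 [172.5 173.2 214.5 208.5 303.3 332.2]
-2 [174.9 175.5 218.3 212.2 308.2 336.9]
-4 [177.2 177.7 222.1 215.9 313.1 341.5]
-6 [179.6 180.  225.9 219.5 317.9 346.1]
```

```bash
cat >> meas.py <<'E'
def holecalc(c,S,hpx,H,hole0,tip,lpx=None,rpx=None):
    h=plane(c,hpx,hole0,H[:,2]);print("hole",h.round(1),"in tool",rot(S).inv().apply(h-S["eef_pos"]).round(2))
    if lpx is not None: l=plane(c,lpx,h+8*H[:,2],H[:,2]);print("lens local",(H.T@(l-h)).round(2))
    if rpx is not None: l=plane(c,rpx,h+54*H[:,2],H[:,2]);print("fit rod top local",(H.T@(l-h)).round(2))
    t=tp(S,tip);print("tip local (hole frame)",(H.T@(t-h)).round(2))
    print("turn to H",need(S,H,h,[0,0,0])[1].round(4));return h
E
python3 - <<'E'
from meas import *
c,S=pickle.load(open("w2.pkl","rb"))
H=frame(17)
for hz in (184,187,190):
    h=holecalc(c,S,(277.4,183.4),H,(601,-86,hz),(-4.6,0.5,141),(331.9,182.2),(410.9,199.7))
E
```

```text
hole [599.7 -91.8 182.6] in tool [-16.2   21.98 174.44]
lens local [  2.74 -50.33   8.  ]
fit rod top local [   0.48 -103.76   54.  ]
tip local (hole frame) [11.51 21.57 33.41]
turn to H [-0.0019  0.0103  0.0136]
hole [599.2 -91.8 185.4] in tool [-15.38  21.79 171.73]
lens local [  2.74 -49.88   8.  ]
fit rod top local [   0.64 -102.65   54.  ]
tip local (hole frame) [10.71 21.37 30.69]
turn to H [-0.0019  0.0103  0.0136]
hole [598.8 -91.7 188.2] in tool [-14.56  21.61 169.01]
lens local [  2.73 -49.44   8.  ]
fit rod top local [   0.8  -101.54   54.  ]
tip local (hole frame) [ 9.92 21.18 27.97]
turn to H [-0.0019  0.0103  0.0136]
```

Call:
{"api": "play_rows", "payload": {
  "plan": [
    [2,-7,0,-0.002,0.01,0.013,-1],
    [2,-7,-5,0,0,0,-1],
    [1,-5,-10,0,0,0,-1],
    [0,-2,-7,0,0,0,-1],
    [0,0,0,0,0,0,-1]
  ]
}}

```text
time_s: 5.48
eef_pos: [541.5, -107.4, 322.6]
ee_rot: [-0.033, 0.965, 0.148, 0.213]
force: [0.4, -0.5, -2.5]
grip_width: 0.123
```

Call:
{"api": "play_rows", "payload": {
  "plan": [
    [0,0,0,0,0,0,-1],
    [0,0,0,0,0,0,-1]
  ]
}}

```text
time_s: 5.65
eef_pos: [541.4, -107.4, 321.5]
ee_rot: [-0.033, 0.965, 0.147, 0.213]
force: [-0.3, -0.1, -2.2]
grip_width: 0.123
```

```bash
cat > m2.py <<'E'
from meas import *
import sys
c,S=look();pickle.dump((c,S),open(sys.argv[1]+".pkl","wb"))
print(S["eef_pos"].round(1),S["force"].round(1),S["time_s"],S["grip_width"])
hsv=cv2.cvtColor(c["img"],cv2.COLOR_BGR2HSV)
g=(hsv[...,0]>12)&(hsv[...,0]<28)&(hsv[...,1]>90)&(hsv[...,2]>90)
bl=blobs(g)[0]
for i,st,ce in bl: print("gold",st,ce.round(1))
r=[ce for i,st,ce in bl if 240<ce[0]<300 and 150<ce[1]<215 and st[4]>20 and st[2]<30]
if r: holecalc(c,S,r[0],frame(17),(600,-90,184),(-4.6,0.5,141))
y,x=[int(v) for v in sys.argv[2].split(",")] if len(sys.argv)>2 else (150,215)
cv2.imwrite("pics/%s.png"%sys.argv[1],cv2.resize(c["img"][y:y+90,x:x+120],None,fx=6,fy=6,interpolation=cv2.INTER_CUBIC))
print("tool axis pts",proj(c,[tp(S,(-4.6,0.5,z)) for z in (100,132,141)]).round(1).tolist())
E
python3 m2.py i1
```

```text
[ 541.4 -107.4  321.6] [-1.   0.7 -1.6] 5.7 0.125361141076557
gold [185 106  70  45 986] [216.7 127.1]
gold [376 139  12   9  49] [380.9 142.5]
gold [384 157  51  68 866] [408.2 192.7]
gold [246 167  24  21 188] [258.2 174.8]
hole [602.  -91.6 184.7] in tool [ -0.88   3.12 150.58]
tip local (hole frame) [-3.72  2.57  9.59]
turn to H [-0.0005 -0.0023 -0.0065]
tool axis pts [[255.3, 197.7], [255.2, 185.0], [255.2, 181.9]]
```

View pics/i1.png

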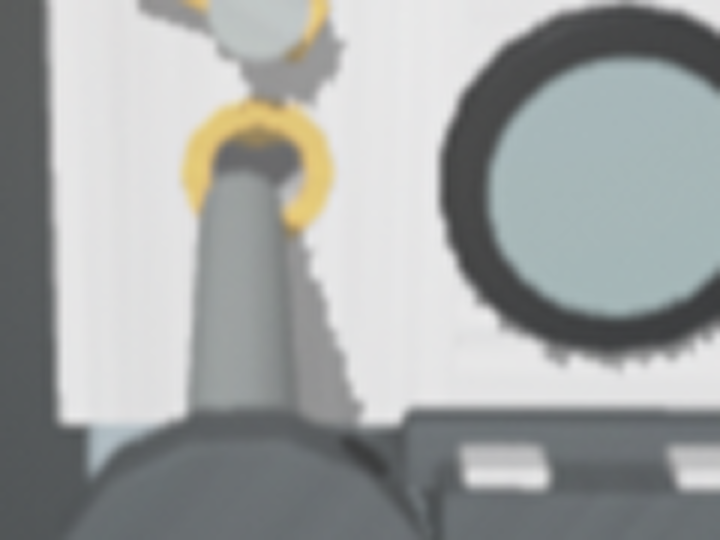

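Call:
{"api": "play_rows", "payload": {
  "plan": [
    [1.2,-1.3,-5.1,0.003,-0.014,-0.0065,-1],
    [0,0,0,0,0,0,-1],
    [0,0,0,0,0,0,-1],
    [0,0,0,0,0,0,-1]
  ]
}}

```text
time_s: 6.03
eef_pos: [542.7, -108.4, 317.9]
ee_rot: [-0.032, 0.964, 0.144, 0.221]
force: [0.8, 0.1, -2.2]
grip_width: 0.121
```

```bash
python3 m2.py i2
```

```text
[ 542.8 -108.4  318.1] [-0.1  0.6 -2.3] 6.0833 0.12136184677129813
gold [182 109  70  45 999] [213.7 129.8]
gold [374 141  12   9  47] [379.3 144.4]
gold [382 159  53  68 879] [407.2 195. ]
gold [243 170  25  20 200] [255.1 177.7]
hole [601.9 -90.9 184.7] in tool [ -2.57   0.26 146.85]
tip local (hole frame) [-2.11 -0.23  5.82]
turn to H [-0.0023  0.0139 -0.0004]
tool axis pts [[255.4, 197.6], [255.4, 184.9], [255.3, 181.8]]
```

View pics/i2.png

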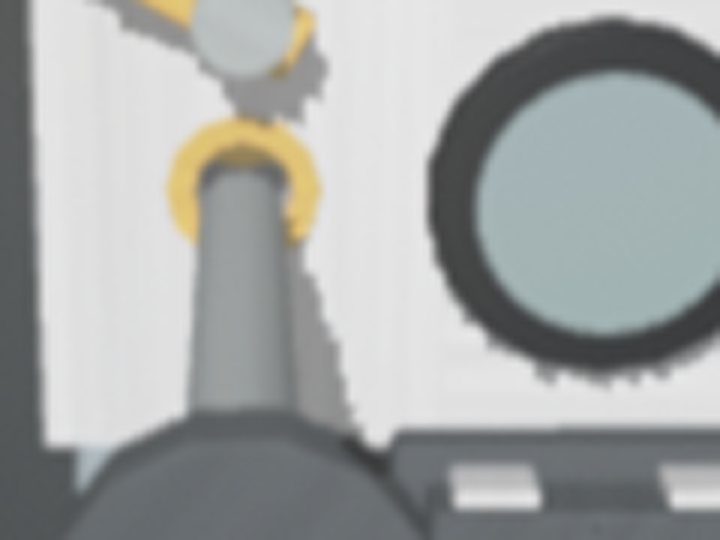

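Call:
{"api": "play_rows", "payload": {
  "plan": [
    [-1.2,-0.4,-0.6,0,0,0,-1],
    [1.6,0.5,-3.6,0,0,0,-1],
    [1.6,0.5,-3.6,0,0,0,-1],
    [1.6,0.5,-3.6,0,0,0,-1],
    [0,0,0,0,0,0,-1]
  ]
}}

```text
time_s: 6.5
eef_pos: [546.9, -107.1, 306.3]
ee_rot: [-0.032, 0.964, 0.145, 0.221]
force: [0.1, -0.3, -2.8]
grip_width: 0.125
```

```bash
python3 m2.py i3
```

```text
[ 546.9 -107.1  306.6] [-0.8  0.3 -2. ] 6.55 0.12062568563700934
gold [ 178  109   74   47 1101] [211.6 130.6]
gold [379 142  13  10  54] [384.6 146. ]
gold [387 161  57  72 962] [414.2 199. ]
gold [243 172  25  21 207] [254.9 180.6]
hole [601.8 -90.8 184.7] in tool [-1.5500e+00  1.2000e-01  1.3472e+02]
tip local (hole frame) [-2.96 -0.4  -6.32]
turn to H [-0.0013  0.0149 -0.0009]
tool axis pts [[255.4, 197.7], [255.3, 185.0], [255.3, 181.9]]
```

View pics/i3.png

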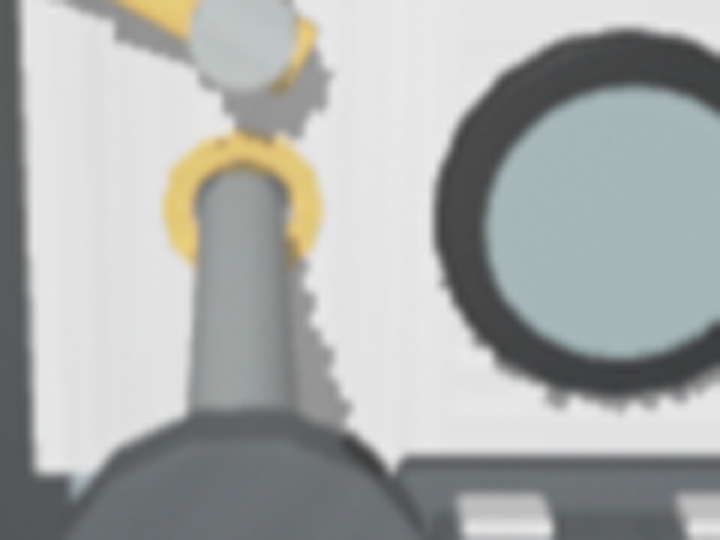

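Call:
{"api": "play_rows", "payload": {
  "plan": [
    [1.4,0.4,-4.3,0,0,0,-1],
    [1.8,0.55,-4.1,0,0,0,-1],
    [1.8,0.55,-4.1,0,0,0,-1],
    [1.8,0.55,-4.1,0,0,0,-1],
    [0,0,0,0,0,0,-1]
  ]
}}

```text
time_s: 6.97
eef_pos: [554.4, -104.9, 288.1]
ee_rot: [-0.032, 0.964, 0.145, 0.221]
force: [-0.1, 0.4, -3.4]
grip_width: 0.121
```

```bash
python3 m2.py i4 | cut -c1-120
python3 - <<'E'
from rig import sense
S=sense();print(S["wrist_torque"],S["force"])
E
```

```text
[ 554.4 -104.9  288.5] [ 0.9  0.4 -2.4] 7.0167 0.1217751067695789
gold [  5 102  13  16  35] [ 10.4 109. ]
gold [ 171  110   81   51 1289] [207.8 133.4]
gold [389 146  14  10  65] [395.  149.9]
gold [ 397  167   62   77 1098] [426.9 207.3]
gold [242 178  27  22 226] [254.9 186.9]
hole [601.7 -90.9 184.6] in tool [ -0.85   0.14 115.  ]
tip local (hole frame) [ -3.37  -0.44 -26.05]
turn to H [-0.0012  0.015  -0.0009]
tool axis pts [[255.4, 197.7], [255.3, 185.1], [255.3, 182.0]]
[-0.114168    0.40143268  0.00783056] [ 0.88945421  0.42479456 -2.44940282]
```

Call:
{"api": "play_rows", "payload": {
  "plan": [
    [1.8,0.55,-4.1,0,0,0,-1],
    [1.8,0.55,-4.1,0,0,0,-1],
    [1.8,0.55,-4.1,0,0,0,-1],
    [0,0,0,0,0,0,-1]
  ]
}}

```text
time_s: 7.35
eef_pos: [560.4, -103.2, 275.3]
ee_rot: [-0.031, 0.964, 0.145, 0.222]
force: [-0.1, 0.1, -2.2]
grip_width: 0.123
```

Call:
{"api": "play_rows", "payload": {
  "plan": [
    [1.8,0.55,-4.1,0,0,0,-1],
    [1.8,0.55,-4.1,0,0,0,-1],
    [1.8,0.55,-4.1,0,0,0,-1],
    [0,0,0,0,0,0,-1]
  ]
}}

```text
time_s: 7.68
eef_pos: [566.4, -101.4, 261.6]
ee_rot: [-0.031, 0.964, 0.145, 0.222]
force: [0.7, -0.0, -2.4]
grip_width: 0.125
```

```bash
python3 m2.py i5 | cut -c1-120
python3 - <<'E'
from h import *
from rig import sense,optics
S=sense();print(S["wrist_torque"],S["force"])
s=optics.capture("scene")["img"];w=optics.capture("side")["img"]
cv2.imwrite("pics/j.png",np.hstack([cv2.resize(s[130:240,160:260],(400,440),interpolation=2),cv2.resize(w[110:220,195:295],(400,440),interpolation=2)]))
E
```

```text
[ 566.4 -101.4  262. ] [-0.1 -0.5 -2.1] 7.7333 0.12287029868981482
gold [ 157  114   94   57 1693] [200.4 140.1]
gold [405 154  17  12  95] [412.6 158.9]
gold [415 178  40  51 722] [432.9 200.3]
gold [240 189  31  26 284] [254.5 199.2]
gold [446 233  41  34 629] [468.3 250.7]
tool axis pts [[255.4, 197.7], [255.4, 185.0], [255.3, 181.9]]
[-0.10774743  0.38438245  0.03235863] [-0.05754849 -0.46919529 -2.07247961]
```

View pics/j.png

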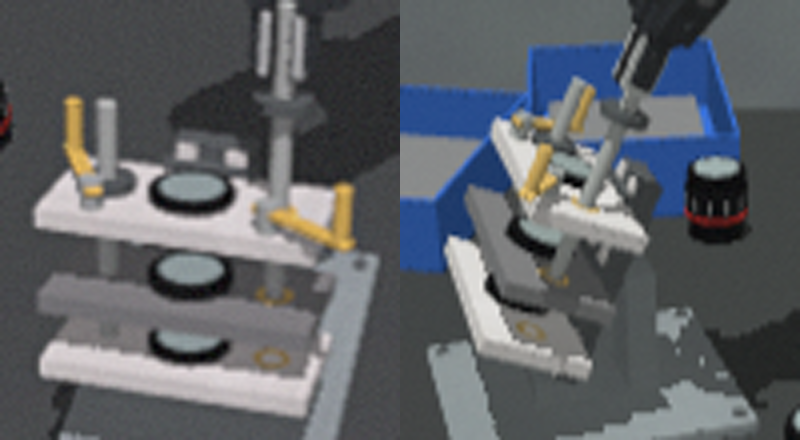

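Call:
{"api": "play_rows", "payload": {
  "plan": [
    [1.8,0.55,-4.1,0,0,0,-1],
    [1.8,0.55,-4.1,0,0,0,-1],
    [1.8,0.55,-4.1,0,0,0,-1],
    [0,0,0,0,0,0,-1]
  ]
}}

```text
time_s: 8.17
eef_pos: [572.3, -99.9, 249.7]
ee_rot: [-0.031, 0.964, 0.145, 0.222]
force: [-0.1, -0.7, -2.0]
grip_width: 0.121
```

```bash
cat > st.py <<'E'
from goal import *
from rig import sense
S=sense();H=frame(17);h=np.array([601.7,-90.9,184.6])
print("TCP local",(H.T@(S["eef_pos"]-h)).round(2),"F local",(H.T@S["force"]).round(2),"M local",(H.T@S["wrist_torque"]).round(3),"turn",need(S,H,h,[0,0,0])[1].round(4),S["time_s"],S["grip_width"])
E
python3 st.py
```

```text
TCP local [-3.400e-01  3.000e-02  7.201e+01] F local [-1.17 -0.65 -1.7 ] M local [ 0.074  0.445 -0.018] turn [ 0.0002  0.0175 -0.0006] 8.1667 0.12105037064075423
```

Call:
{"api": "play_rows", "payload": {
  "plan": [
    [1.8,0.55,-4.1,0,0,0,-1],
    [1.8,0.55,-4.1,0,0,0,-1],
    [1.8,0.55,-4.1,0,0,0,-1],
    [0,0,0,0,0,0,-1]
  ]
}}

```text
time_s: 8.5
eef_pos: [578.4, -98.0, 235.9]
ee_rot: [-0.031, 0.964, 0.145, 0.222]
force: [0.7, 1.4, -2.6]
grip_width: 0.121
```

```bash
python3 st.py
```

```text
TCP local [-0.43  0.07 56.75] F local [-0.16  1.12 -2.78] M local [0.055 0.368 0.048] turn [ 0.      0.0175 -0.0005] 8.5 0.1210391712183992
```

Call:
{"api": "play_rows", "payload": {
  "plan": [
    [1.8,0.55,-4.1,0,0,0,-1],
    [1.8,0.55,-4.1,0,0,0,-1],
    [0,0,0,0,0,0,-1]
  ]
}}

```text
time_s: 8.75
eef_pos: [582.5, -96.7, 226.8]
ee_rot: [-0.031, 0.964, 0.145, 0.223]
force: [1.0, 0.3, -2.7]
grip_width: 0.121
```

Call:
{"api": "play_rows", "payload": {
  "plan": [
    [1.8,0.55,-4.1,0,0,0,-1],
    [0.8,0.25,-1.8,0,0,0,-1],
    [0,0,0,0,0,0,-1]
  ]
}}

```text
time_s: 9.0
eef_pos: [585.6, -95.8, 220.4]
ee_rot: [-0.031, 0.964, 0.145, 0.223]
force: [0.5, 0.2, -1.9]
grip_width: 0.117
```

```bash
python3 st.py;  python3 - <<'E'
from h import *
from rig import sense,optics
s=optics.capture("scene")["img"];w=optics.capture("side")["img"]
cv2.imwrite("pics/k.png",np.hstack([cv2.resize(s[150:240,180:260],(400,450),interpolation=2),cv2.resize(w[130:220,205:285],(400,450),interpolation=2)]))
E
```

```text
TCP local [-0.14  0.04 39.56] F local [-0.31  0.02 -1.96] M local [ 0.053  0.263 -0.038] turn [-0.      0.0183 -0.0005] 9.0 0.1170037947386038
```

Call:
{"api": "play_rows", "payload": {
  "plan": [
    [1.6,0.5,-3.6,0,0,0,-1],
    [1.6,0.5,-3.6,0,0,0,-1],
    [0,0,0,0,0,0,-1],
    [0,0,0,0,0,0,-1]
  ]
}}

```text
time_s: 9.43
eef_pos: [589.0, -94.8, 213.1]
ee_rot: [-0.031, 0.963, 0.145, 0.223]
force: [0.9, 0.7, -1.9]
grip_width: 0.119
```

```bash
python3 st.py
```

```text
TCP local [-2.00e-02 -5.00e-02  3.14e+01] F local [ 0.19  0.44 -2.23] M local [ 0.127  0.28  -0.012] turn [ 0.0004  0.0188 -0.0004] 9.4333 0.11923348285553956
```

Call:
{"api": "play_rows", "payload": {
  "plan": [
    [1.2,0.4,-2.7,0,0,0,-1],
    [1.2,0.4,-2.7,0,0,0,-1],
    [0,0,0,0,0,0,-1],
    [0,0,0,0,0,0,-1]
  ]
}}

```text
time_s: 9.77
eef_pos: [591.7, -93.9, 207.1]
ee_rot: [-0.031, 0.963, 0.145, 0.223]
force: [0.2, 0.1, -1.3]
grip_width: 0.127
```

Call:
{"api": "play_rows", "payload": {
  "plan": [
    [0.6,0.2,-1.4,0,0,0,-1],
    [0,0,0,0,0,0,-1],
    [0.6,0.2,-1.4,0,0,0,-1],
    [0,0,0,0,0,0,-1]
  ]
}}

```text
time_s: 10.1
eef_pos: [593.2, -93.7, 205.4]
ee_rot: [-0.03, 0.963, 0.145, 0.224]
force: [-0.0, 0.6, -2.0]
grip_width: 0.119
```

```bash
python3 st.py
```

```text
TCP local [ 0.68 -0.19 22.65] F local [-0.69  0.55 -1.84] M local [ 0.212  0.635 -0.087] turn [ 0.0013  0.0203 -0.0008] 10.1 0.11858277752291176
```

Call:
{"api": "play_rows", "payload": {
  "plan": [
    [0.5,0.2,-1.8,0,0,0,-1],
    [0,0,0,0,0,0,-1]
  ]
}}

```text
time_s: 10.27
eef_pos: [593.5, -93.6, 205.7]
ee_rot: [-0.03, 0.963, 0.146, 0.224]
force: [-1.8, 0.5, -4.1]
grip_width: 0.118
```

```bash
python3 st.py
```

```text
TCP local [ 1.1  -0.17 22.72] F local [-3.12  1.04 -3.07] M local [ 0.251  0.853 -0.014] turn [ 0.0022  0.0216 -0.0019] 10.2667 0.11811385586974861
```

Call:
{"api": "play_rows", "payload": {
  "plan": [
    [0.5,0.2,-1.8,0,0,0,-1],
    [0,0,0,0,0,0,-1]
  ]
}}

```text
time_s: 10.43
eef_pos: [593.7, -93.5, 205.6]
ee_rot: [-0.029, 0.963, 0.146, 0.225]
force: [-2.0, 0.9, -4.2]
grip_width: 0.124
```

```bash
python3 st.py
```

```text
TCP local [ 1.31 -0.12 22.6 ] F local [-3.29  1.47 -3.06] M local [ 0.262  0.968 -0.015] turn [ 0.0032  0.0225 -0.003 ] 10.4333 0.12393519339711428
```

```bash
python3 st.py;  python3 - <<'E'
from h import *
from rig import sense,optics
s=optics.capture("scene")["img"];w=optics.capture("side")["img"];r=optics.capture("wrist")["img"]
a=np.hstack([cv2.resize(s[140:230,180:260],(400,450),interpolation=2),cv2.resize(w[120:210,205:285],(400,450),interpolation=2)])
cv2.imwrite("pics/k.png",a); cv2.imwrite("pics/kw.png",r)
E
```

```text
TCP local [ 1.31 -0.12 22.6 ] F local [-3.29  1.47 -3.06] M local [ 0.262  0.968 -0.015] turn [ 0.0032  0.0225 -0.003 ] 10.4333 0.12393519339711428
```

View pics/k.png

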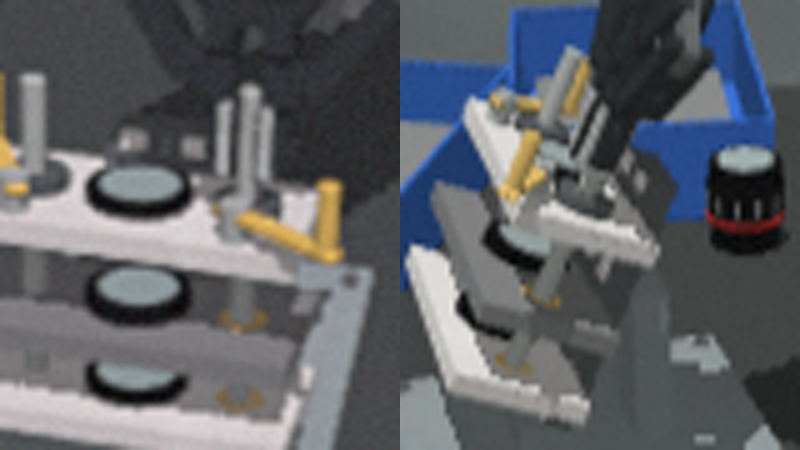

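Call:
{"api": "play_rows", "payload": {
  "plan": [
    [1.0,0.4,-4,0,0,0,-1]
  ]
}}

```text
time_s: 10.67
eef_pos: [595.5, -93.2, 204.8]
ee_rot: [-0.028, 0.962, 0.147, 0.227]
force: [-10.9, -2.8, 27.2]
grip_width: 0.123
```

```bash
python3 st.py; python3 -c "
from rig import sense;S=sense();print(S['joints'].round(3),S['tau'].round(2))"
```

```text
TCP local [ 2.55 -0.42 21.11] F local [ 1.31  0.46 29.4 ] M local [ 0.139 -0.193 -0.049] turn [ 0.004   0.0269 -0.0031] 10.6667 0.1226743514123784
[-0.484  0.312  1.645  0.408  0.882  0.571] [ -0.35 -14.7  -18.3    0.06  -3.62   0.05]
```

Call:
{"api": "play_rows", "payload": {
  "plan": [
    [0,0,0,0,0,0,-1]
  ]
}}

```text
time_s: 10.75
eef_pos: [596.0, -92.8, 205.6]
ee_rot: [-0.029, 0.962, 0.147, 0.228]
force: [0.2, 2.5, -3.4]
grip_width: 0.124
```

```bash
python3 st.py
```

```text
TCP local [ 3.41 -0.14 21.6 ] F local [-0.61  2.37 -3.51] M local [ 0.755 -0.104 -0.065] turn [ 0.0031  0.0289 -0.0029] 10.75 0.12379572619063628
```

Call:
{"api": "play_rows", "payload": {
  "plan": [
    [0,0,0,0,0,0,-0.3],
    [0,0,0,0,0,0,-0.3],
    [0,0,0,0,0,0,-0.3],
    [0,0,0,0,0,0,-0.3],
    [0,0,0,0,0,0,-0.3]
  ]
}}

```text
time_s: 11.17
eef_pos: [597.1, -93.5, 205.8]
ee_rot: [-0.028, 0.962, 0.146, 0.229]
force: [0.6, 0.6, -1.0]
grip_width: 0.349
```

```bash
python3 st.py
python3 - <<'E'
from meas import *
c,S=look("l.png");pickle.dump((c,S),open("w5.pkl","wb"))
s=optics.capture("scene");w=optics.capture("side");pickle.dump((s,w),open("cap5.pkl","wb"))
hsv=cv2.cvtColor(c["img"],cv2.COLOR_BGR2HSV)
g=(hsv[...,0]>12)&(hsv[...,0]<28)&(hsv[...,1]>90)&(hsv[...,2]>90)
for i,st,ce in blobs(g)[0]: print("gold",st,ce.round(1))
H=frame(17);h=np.array([601.7,-90.9,184.6])
print(proj(c,[h+H@p for p in ([0,0,62],[0,0,8],[28,0,15],[25,54,45],[61,43,45])]).round(1).tolist())
E
```

```text
TCP local [ 4.29 -1.15 21.44] F local [ 0.27  0.41 -1.2 ] M local [ 0.021  0.242 -0.01 ] turn [ 0.0048  0.0318 -0.0016] 11.1667 0.348791857981211
gold [ 107  137  141   77 3589] [171.6 172.8]
gold [456 191  26  18 218] [467.6 198.7]
gold [265 209   8  17  45] [268.8 215.2]
gold [ 467  225   45   60 1252] [491.9 252. ]
[[252.3, 325.0], [251.8, 254.5], [252.1, 206.4], [109.0, 239.7], [129.2, 144.5]]
```

Call:
{"api": "play_rows", "payload": {
  "plan": [
    [-3.2,-1,7.2,0,0,0,-0.3],
    [-5.7,-1.7,12.7,0,0,0,-0.3],
    [-5.7,-1.7,12.7,0,0,0,-0.3],
    [-5.7,-1.7,12.7,0,0,0,-0.3],
    [-5.7,-1.7,12.7,0,0,0,-0.3]
  ]
}}

```text
time_s: 11.73
eef_pos: [568.7, -100.9, 264.6]
ee_rot: [-0.029, 0.963, 0.146, 0.227]
force: [-0.9, -0.1, 1.1]
grip_width: 0.351
```

```bash
python3 st.py
python3 - <<'E'
from meas import *
c,S=pickle.load(open("w2.pkl","rb"))
H=frame(17);h=np.array([601.7,-90.9,184.6])
for px in ((346/1.5625,208/1.5625),(347/1.5625,207/1.5625)):
  p=H.T@(plane(c,px,h+45*H[:,2],H[:,2])-h);q=p[:2]-[28,0]
  print("pin",p.round(1),np.linalg.norm(q),"theta",np.arctan2(27,-47)-np.arctan2(q[1],q[0]))
print("pivot",(H.T@(plane(c,(278.4,158),h+18*H[:,2],H[:,2])-h)).round(1))
d=pickle.load(open("cap0.pkl","rb"))
P,e=tri([(d["scene"],(165+323/4,150+27)),(d["side"],(195+143/4,125+89/4))]);print((H.T@(P-h)).round(1))
E
```

```text
TCP local [2.560e+00 6.000e-02 8.704e+01] F local [-0.38  0.16  1.42] M local [-0.05   0.216 -0.003] turn [ 0.0024  0.0267 -0.0024] 11.7333 0.3512473891632962
pin [52.2 47.1 45. ] 52.965148425394915 theta 1.5246034335553542
pin [52.7 46.6 45. ] 52.73027209548536 theta 1.537408245940026
pivot [26.   0.3 18. ]
[56.5 50.2 45.9]
```

Call:
{"api": "play_rows", "payload": {
  "plan": [
    [-3,-1,8,0,0,0,-0.3],
    [13.2,18.4,8.4,-0.037,-0.003,0.084,-1],
    [13.2,18.4,8.4,-0.037,-0.003,0.084,-1],
    [13.2,18.4,8.4,-0.037,-0.003,0.084,-1],
    [10,14,6,0,0,0,-1]
  ]
}}

```text
time_s: 12.15
eef_pos: [614.6, -34.3, 310.2]
ee_rot: [0.0, 0.934, 0.281, 0.219]
force: [1.3, 0.4, -0.0]
grip_width: -0.003
```

Call:
{"api": "play_rows", "payload": {
  "plan": [
    [0,0,0,0,0,0,-1],
    [0,0,0,0,0,0,-1]
  ]
}}

```text
time_s: 12.32
eef_pos: [615.7, -31.8, 311.9]
ee_rot: [0.001, 0.934, 0.283, 0.22]
force: [0.1, -0.4, 0.3]
grip_width: -0.0
```

```bash
python3 st.py
python3 - <<'E'
from meas import *
c,S=look("m.png");pickle.dump((c,S),open("w6.pkl","wb"))
H=frame(17);h=np.array([601.7,-90.9,184.6]);T=rot(S).as_matrix()
print("tool axes local x,z",(H.T@T[:,0]).round(3),(H.T@T[:,2]).round(3))
print(H.round(3).tolist())
d=pickle.load(open("cap0.pkl","rb"))
s=optics.capture("scene");w=optics.capture("side");pickle.dump((s,w),open("cap6.pkl","wb"))
E
```

```text
TCP local [ 81.62  52.37 102.43] F local [ 0.06 -0.36  0.25] M local [0.035 0.176 0.016] turn [ 0.1194  0.0428 -0.264 ] 12.3167 -0.00022998099639663617
tool axes local x,z [0.958 0.288 0.006] [ 0.007 -0.002 -1.   ]
[[0.867, -0.292, -0.404], [0.265, 0.956, -0.124], [0.423, 0.0, 0.906]]
```

Call:
{"api": "play_rows", "payload": {
  "plan": [
    [7.1,2.2,-15.8,0,0,0,-1],
    [7.1,2.2,-15.8,0,0,0,-1],
    [7.1,2.2,-15.8,0,0,0,-1],
    [6,1.9,-13.6,0,0,0,-1],
    [0,0,0,0,0,0,-1]
  ]
}}

```text
time_s: 12.88
eef_pos: [641.3, -28.5, 247.8]
ee_rot: [0.001, 0.935, 0.279, 0.219]
force: [1.0, 0.1, -0.7]
grip_width: -0.001
```

```bash
python3 st.py;python3 - <<'E'
import numpy as np
from goal import frame
H=frame(17);prev=None
for p in range(62,152,8):
    a=np.radians(min(p,150)); c=np.array([28+54*np.cos(a)+.96*16,54*np.sin(a)+.28*16,32])
    print(p,c.round(1),None if prev is None else (H@(c-prev)).round(1));prev=c
E
```

```text
TCP local [77.58 48.06 33.57] F local [ 0.58 -0.15 -1.1 ] M local [ 0.069  0.257 -0.059] turn [ 0.1193  0.041  -0.2548] 12.8833 -0.000929596733605685
62 [68.7 52.2 32. ] None
70 [61.8 55.2 32. ] [-6.9  1.1 -2.9]
78 [54.6 57.3 32. ] [-6.9  0.1 -3.1]
86 [47.1 58.3 32. ] [-6.8 -1.  -3.2]
94 [39.6 58.3 32. ] [-6.5 -2.  -3.2]
102 [32.1 57.3 32. ] [-6.2 -3.  -3.2]
110 [24.9 55.2 32. ] [-5.7 -3.9 -3.1]
118 [18.  52.2 32. ] [-5.1 -4.8 -2.9]
126 [11.6 48.2 32. ] [-4.4 -5.5 -2.7]
134 [ 5.8 43.3 32. ] [-3.6 -6.2 -2.4]
142 [ 0.8 37.7 32. ] [-2.7 -6.7 -2.1]
150 [-3.4 31.5 32. ] [-1.8 -7.1 -1.8]
```

Call:
{"api": "play_rows", "payload": {
  "plan": [
    [-7.3,1,-3.6,0,0,0,-1],
    [-7.3,1,-3.6,0,0,0,-1],
    [-7.3,1,-3.6,0,0,0,-1],
    [0,0,0,0,0,0,-1]
  ]
}}

```text
time_s: 13.22
eef_pos: [617.7, -26.8, 237.9]
ee_rot: [0.0, 0.935, 0.277, 0.22]
force: [0.1, -0.0, -0.8]
grip_width: 0.0
```

```bash
python3 st.py
```

```text
TCP local [53.41 56.63 33.87] F local [-0.29 -0.07 -0.73] M local [-0.039  0.177 -0.07 ] turn [ 0.1158  0.0416 -0.2512] 13.2167 0.00028936049439388055
```

Call:
{"api": "play_rows", "payload": {
  "plan": [
    [-6,0,-3.5,0,0,0,-1],
    [-6.5,-2,-3.6,0,0,0,-1],
    [-6.2,-3,-3.4,0,0,0,-1],
    [-5.7,-3.9,-3.2,0,0,0,-1],
    [0,0,0,0,0,0,-1]
  ]
}}

```text
time_s: 13.63
eef_pos: [591.9, -38.1, 226.5]
ee_rot: [0.001, 0.935, 0.276, 0.221]
force: [-0.4, 0.4, -0.4]
grip_width: -0.001
```

```bash
python3 st.py
```

```text
TCP local [23.24 53.34 35.41] F local [-0.42  0.51 -0.22] M local [0.03  0.17  0.005] turn [ 0.1165  0.0453 -0.2486] 13.6333 -0.0013859041374035836
```

```bash
cat > pin.py <<'E'
from meas import *
H=frame(17);h=np.array([601.7,-90.9,184.6])
for n in ("wrist","side","scene"):
    c=optics.capture(n);hsv=cv2.cvtColor(c["img"],cv2.COLOR_BGR2HSV)
    g=(hsv[...,0]>12)&(hsv[...,0]<28)&(hsv[...,1]>90)&(hsv[...,2]>90)
    print(n,[(st.tolist(),ce.round(0).tolist()) for i,st,ce in blobs(g)[0] if st[4]>15])
    for p in (62,100,115,130,150):
        a=np.radians(p);q=np.array([28+54*np.cos(a),54*np.sin(a)])
        print("  ",p,proj(c,[h+H@np.r_[q,z] for z in (15,45)]).round(0).tolist())
    cv2.imwrite("pics/pin_%s.png"%n,c["img"])
E
python3 pin.py
```

```text
wrist [([4, 48, 8, 17, 40], [8.0, 54.0]), ([361, 250, 7, 10, 39], [365.0, 253.0]), ([285, 252, 57, 22, 999], [314.0, 262.0])]
   62 [[282.0, 190.0], [288.0, 211.0]]
   100 [[252.0, 248.0], [252.0, 279.0]]
   115 [[253.0, 272.0], [253.0, 307.0]]
   130 [[261.0, 293.0], [262.0, 331.0]]
   150 [[279.0, 317.0], [284.0, 359.0]]
side [([238, 134, 4, 9, 23], [240.0, 138.0]), ([233, 153, 17, 13, 80], [242.0, 158.0]), ([87, 170, 61, 12, 546], [118.0, 174.0]), ([120, 219, 18, 42, 312], [129.0, 239.0]), ([104, 240, 14, 39, 132], [111.0, 258.0])]
   62 [[227.0, 158.0], [232.0, 147.0]]
   100 [[240.0, 163.0], [245.0, 152.0]]
   115 [[245.0, 163.0], [249.0, 153.0]]
   130 [[248.0, 163.0], [253.0, 153.0]]
   150 [[251.0, 162.0], [255.0, 152.0]]
scene [([352, 3, 23, 8, 64], [363.0, 7.0]), ([192, 16, 10, 8, 33], [196.0, 19.0]), ([449, 26, 13, 7, 43], [456.0, 29.0]), ([121, 30, 57, 50, 384], [147.0, 54.0]), ([176, 154, 7, 20, 96], [178.0, 163.0]), ([229, 178, 25, 7, 97], [242.0, 182.0]), ([229, 325, 21, 33, 237], [240.0, 341.0]), ([301, 345, 13, 26, 99], [307.0, 357.0])]
   62 [[244.0, 189.0], [245.0, 177.0]]
   100 [[249.0, 183.0], [250.0, 171.0]]
   115 [[249.0, 181.0], [249.0, 168.0]]
   130 [[246.0, 178.0], [247.0, 166.0]]
   150 [[241.0, 175.0], [242.0, 163.0]]
```

Call:
{"api": "play_rows", "payload": {
  "plan": [
    [-4,-2.3,-4.3,0,0,0,-1],
    [-4.2,-5.3,-4,0,0,0,-1],
    [-3.4,-6,-3.2,0,0,0,-1],
    [-2.7,-6.7,-2.6,0,0,0,-1],
    [0,0,0,0,0,0,-1]
  ]
}}

```text
time_s: 14.2
eef_pos: [578.1, -59.8, 212.2]
ee_rot: [0.002, 0.935, 0.276, 0.223]
force: [-0.5, 0.4, 0.1]
grip_width: -0.003
```

```bash
python3 st.py
```

```text
TCP local [-0.52 36.65 30.73] F local [-0.29  0.48  0.29] M local [-0.035  0.166 -0.034] turn [ 0.1177  0.0481 -0.2496] 14.2 -0.0030670528115219428
```

Call:
{"api": "play_rows", "payload": {
  "plan": [
    [-0.8,-3.6,-0.8,0,0,0,-1],
    [0,0,0,0,0,0,-1]
  ]
}}

```text
time_s: 14.37
eef_pos: [577.0, -64.4, 211.0]
ee_rot: [0.002, 0.935, 0.276, 0.222]
force: [-0.3, -0.1, 0.2]
grip_width: -0.001
```

```bash
python3 st.py
```

```text
TCP local [-3.24 32.55 30.68] F local [-0.18  0.02  0.3 ] M local [-0.008  0.186 -0.007] turn [ 0.1173  0.0475 -0.2485] 14.3667 -0.000619039582224657
```

Call:
{"api": "play_rows", "payload": {
  "plan": [
    [-0.8,-3,-0.8,0,0,0,-1],
    [0,0,0,0,0,0,-1]
  ]
}}

```text
time_s: 14.53
eef_pos: [576.2, -67.6, 210.3]
ee_rot: [0.001, 0.935, 0.276, 0.223]
force: [0.1, 1.4, 0.3]
grip_width: -0.002
```

```bash
python3 st.py
```

```text
TCP local [-5.02 29.73 30.72] F local [0.54 1.36 0.03] M local [ 0.046  0.12  -0.014] turn [ 0.1169  0.0478 -0.2485] 14.5333 -0.0017305569752331007
```

Call:
{"api": "play_rows", "payload": {
  "plan": [
    [-1.2,-2,-0.8,0,0,0,-1],
    [0,0,0,0,0,0,-1]
  ]
}}

```text
time_s: 14.7
eef_pos: [576.2, -67.8, 210.5]
ee_rot: [0.0, 0.935, 0.275, 0.225]
force: [1.5, 2.7, -1.0]
grip_width: 0.001
```

```bash
python3 st.py
```

```text
TCP local [-5.07 29.56 30.93] F local [ 1.58  2.11 -1.89] M local [ 0.24  -0.176 -0.01 ] turn [ 0.1133  0.0517 -0.2485] 14.7 0.0011243814265736504
```

Call:
{"api": "play_rows", "payload": {
  "plan": [
    [-1.2,-2,-0.8,0,0,0,-1],
    [0,0,0,0,0,0,-1]
  ]
}}

```text
time_s: 14.87
eef_pos: [576.3, -67.7, 210.6]
ee_rot: [-0.001, 0.934, 0.275, 0.227]
force: [1.3, 1.2, -0.6]
grip_width: -0.003
```

```bash
python3 st.py; python3 pin.py
```

```text
TCP local [-4.91 29.62 31.01] F local [ 1.22  0.75 -1.18] M local [ 0.121 -0.039 -0.012] turn [ 0.11    0.0558 -0.2491] 14.8667 -0.0026681657110300843
wrist [([330, 186, 18, 16, 87], [339.0, 193.0]), ([271, 205, 53, 51, 1128], [296.0, 232.0]), ([508, 241, 4, 9, 30], [510.0, 244.0]), ([509, 266, 3, 32, 60], [510.0, 280.0])]
   62 [[251.0, 122.0], [251.0, 130.0]]
   100 [[221.0, 189.0], [214.0, 211.0]]
   115 [[223.0, 217.0], [217.0, 243.0]]
   130 [[231.0, 241.0], [227.0, 272.0]]
   150 [[252.0, 269.0], [252.0, 304.0]]
side [([238, 132, 6, 11, 31], [240.0, 137.0]), ([234, 152, 24, 13, 86], [246.0, 158.0]), ([87, 170, 61, 11, 540], [118.0, 174.0]), ([118, 219, 20, 42, 264], [129.0, 237.0]), ([104, 240, 14, 39, 132], [111.0, 258.0]), ([123, 251, 7, 9, 28], [126.0, 255.0])]
   62 [[227.0, 158.0], [232.0, 147.0]]
   100 [[240.0, 163.0], [245.0, 152.0]]
   115 [[245.0, 163.0], [249.0, 153.0]]
   130 [[248.0, 163.0], [253.0, 153.0]]
   150 [[251.0, 162.0], [255.0, 152.0]]
scene [([350, 2, 30, 10, 88], [363.0, 7.0]), ([192, 15, 9, 7, 30], [196.0, 18.0]), ([444, 24, 18, 9, 64], [453.0, 28.0]), ([121, 29, 57, 50, 386], [149.0, 53.0]), ([176, 154, 7, 20, 96], [178.0, 163.0]), ([230, 173, 16, 10, 67], [237.0, 178.0]), ([228, 325, 23, 33, 266], [240.0, 342.0]), ([301, 345, 13, 26, 100], [307.0, 357.0])]
   62 [[244.0, 189.0], [245.0, 177.0]]
   100 [[249.0, 183.0], [250.0, 171.0]]
   115 [[249.0, 181.0], [249.0, 168.0]]
   130 [[246.0, 178.0], [247.0, 166.0]]
   150 [[241.0, 175.0], [242.0, 163.0]]
```

Call:
{"api": "play_rows", "payload": {
  "plan": [
    [-1.5,-4,-1,0,0,0,-1]
  ]
}}

```text
time_s: 15.1
eef_pos: [575.6, -69.6, 210.4]
ee_rot: [-0.003, 0.934, 0.275, 0.228]
force: [19.1, 30.9, 3.1]
grip_width: 0.003
```

```bash
python3 st.py
```

```text
TCP local [-6.11 27.96 31.31] F local [26.02 23.96 -8.76] M local [ 3.806 -4.081 -0.185] turn [ 0.1064  0.0584 -0.2496] 15.1 0.0032456282558752368
```

Call:
{"api": "play_rows", "payload": {
  "plan": [
    [4,6,2,0,0,0,-1],
    [5,10,3,0,0,0,-1],
    [2,10,10,0,0,0,-1],
    [-6,8,25,0,0,0,-1],
    [-10,0,25,0,0,0,-1]
  ]
}}

```text
time_s: 15.52
eef_pos: [569.2, -33.8, 271.2]
ee_rot: [-0.006, 0.935, 0.275, 0.224]
force: [-0.0, 0.9, 1.2]
grip_width: 0.004
```

Call:
{"api": "play_rows", "payload": {
  "plan": [
    [-20,0,30,0,0,0,-1],
    [-30,0,25,0,0,0,-1],
    [-30,0,20,0,0,0,-1],
    [0,0,0,0,0,0,-1],
    [0,0,0,0,0,0,-1]
  ]
}}

```text
time_s: 15.93
eef_pos: [484.8, -34.1, 353.5]
ee_rot: [-0.002, 0.934, 0.276, 0.225]
force: [0.0, -0.2, -0.2]
grip_width: 0.001
```

```bash
python3 st.py; python3 pin.py
python3 - <<'E'
from h import *
i=[cv2.imread("pics/pin_%s.png"%n) for n in ("scene","side","wrist")]
top=np.hstack([cv2.resize(i[0][140:230,170:260],(400,400),interpolation=2),cv2.resize(i[1][120:210,205:295],(400,400),interpolation=2)])
cv2.imwrite("pics/n.png",top[:, :])
w=cv2.resize(i[2],(266,200));p=np.zeros((200,800,3),np.uint8);p[:,:266]=w
cv2.imwrite("pics/n.png",np.vstack([top,p]))
E
```

```text
TCP local [-14.92  88.53 193.27] F local [-0.1  -0.21 -0.16] M local [-0.003  0.235  0.018] turn [ 0.1102  0.0509 -0.2512] 15.9333 0.0014294759955508338
wrist [([305, 155, 48, 52, 668], [327.0, 181.0]), ([451, 174, 11, 5, 34], [455.0, 176.0]), ([452, 190, 14, 24, 229], [458.0, 201.0]), ([455, 225, 32, 27, 374], [470.0, 239.0])]
   62 [[318.0, 111.0], [324.0, 113.0]]
   100 [[300.0, 146.0], [305.0, 151.0]]
   115 [[300.0, 160.0], [304.0, 168.0]]
   130 [[303.0, 174.0], [308.0, 183.0]]
   150 [[314.0, 189.0], [319.0, 199.0]]
side [([238, 132, 6, 11, 31], [240.0, 137.0]), ([234, 151, 24, 14, 103], [247.0, 158.0]), ([87, 170, 61, 10, 544], [118.0, 174.0]), ([120, 219, 15, 21, 142], [127.0, 228.0]), ([122, 238, 16, 23, 152], [130.0, 249.0]), ([104, 240, 14, 39, 132], [111.0, 258.0])]
   62 [[227.0, 158.0], [232.0, 147.0]]
   100 [[240.0, 163.0], [245.0, 152.0]]
   115 [[245.0, 163.0], [249.0, 153.0]]
   130 [[248.0, 163.0], [253.0, 153.0]]
   150 [[251.0, 162.0], [255.0, 152.0]]
scene [([350, 2, 29, 10, 85], [363.0, 7.0]), ([408, 15, 13, 8, 36], [414.0, 18.0]), ([192, 16, 10, 8, 32], [196.0, 19.0]), ([121, 29, 57, 48, 376], [148.0, 53.0]), ([176, 154, 7, 20, 96], [178.0, 163.0]), ([230, 162, 17, 21, 127], [240.0, 173.0]), ([230, 325, 21, 32, 249], [240.0, 342.0]), ([301, 345, 13, 26, 98], [307.0, 356.0])]
   62 [[244.0, 189.0], [245.0, 177.0]]
   100 [[249.0, 183.0], [250.0, 171.0]]
   115 [[249.0, 181.0], [249.0, 168.0]]
   130 [[246.0, 178.0], [247.0, 166.0]]
   150 [[241.0, 175.0], [242.0, 163.0]]
```

View pics/n.png

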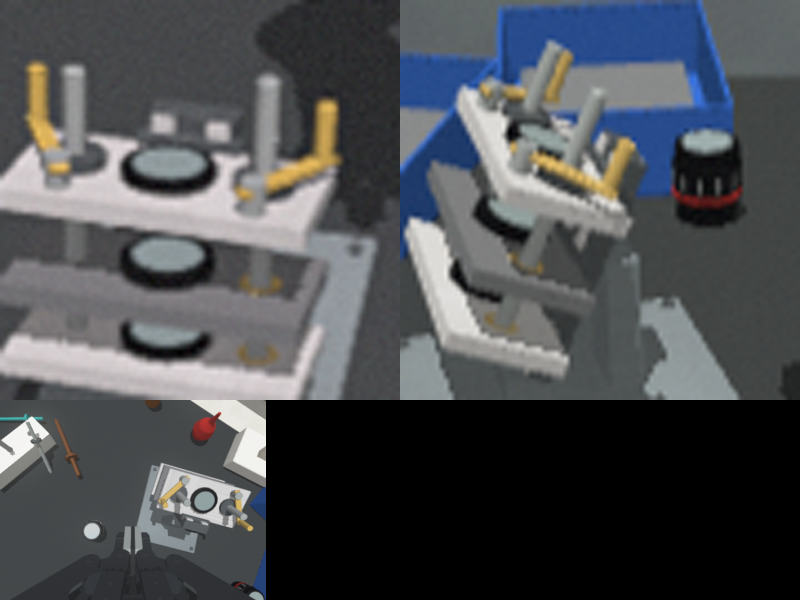

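Run:
```python
from meas import *
H=frame(17);h=np.array([601.7,-90.9,184.6])
c,s,w=optics.capture("wrist"),optics.capture("scene"),optics.capture("side")
loc=lambda P:(H.T@(P-h)).round(1)
t=4.444
print("pin top",loc(tri([(s,(170+326/t,140+103/t)),(w,(205+228/t,120+142/t))])[0]))
print("rod top",loc(tri([(s,(170+268/t,140+78/t)),(w,(205+197/t,120+92/t))])[0]))
print("fit rod top",loc(tri([(s,(170+73/t,140+69/t)),(w,(205+155/t,120+45/t))])[0]))
print("fit pin top",loc(tri([(s,(170+37/t,140+66/t)),(w,(205+165/t,120+57/t))])[0]))
im=c["img"];hsv=cv2.cvtColor(im,cv2.COLOR_BGR2HSV)
g=(hsv[...,0]>12)&(hsv[...,0]<28)&(hsv[...,1]>90)&(hsv[...,2]>90)
for r in ((300,150),(445,170)):
    ys,xs=np.where(g[r[1]:r[1]+85,r[0]:r[0]+60]);pts=np.c_[xs+r[0],ys+r[1]].astype(float)
    for p in (pts[pts[:,1]>np.percentile(pts[:,1],90)].mean(0),): print("pin low px",p,loc(plane(c,p,h+42*H[:,2],H[:,2])))
```

```text
pin top [-19.3  29.9  46.8]
rod top [ 0.   2.7 63.2]
fit rod top [   0.2 -100.3   55.5]
fit pin top [ -19.1 -127.2   44.9]
pin low px [318.54098361 203.54098361] [-23.3  26.3  42. ]
pin low px [482.         248.92307692] [ -24.  -133.4   42. ]
```

```bash
python3 -c "
from rig import ctrl,sense
print(sense()['time_s'],ctrl.finish_job())"
```

```text
the job is handed in; nothing more can be done
16.2333 None
```

I took the large grey collared rod from the rack and guided it, held all the way, through the top bracket, carriage and lower bracket. I let go only after the collar pushed back with about 29 N along the hole axis. I then swung the brass keeper to its stop, backed the arm clear and handed the job in at 16.2 s.

**Last checks, in the axes of `top_hole`:**
- **Rod:** the top end measured 63 mm above the plate (62 mm means home). Both rods read about 3 mm too far in +y, so I put the rod's 2.7 mm there down to calibration.
- **Keeper:** the pin measured (-19, 30) mm, or about (-19, 27) after the same correction, which is the closed position. At the stop it held against a push of about 35 N from the fingertips.
- **Arm:** touching nothing, and the highest force seen was about 36 N.

**Less certain:**
- **Rod seating:** small pushes (1.8 mm) near the end moved nothing and showed little force. Only the 4 mm push gave the 29 N, and the tool shifted about 2 mm sideways while pressing.
- **Calibration:** single-view wrist readings were off by 2–5 mm, and I leaned on two-view measurements and contact instead.
- **Pillars and barrels:** I did not measure these again. The arm kept clear of them and no unexpected contact showed.

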